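Clamp a jar in the opening jig and unscrew its tight cap

ROBOT

A 6-joint arm with a two-finger parallel gripper is mounted at the origin on a cart in front of the work surface, level with it; the furniture and walls round the work are solid. World frame = base frame: x ahead of the robot, y to its left, z up, the work surface at z = 0. Lengths are in m, angles in rad, forces in N, time in s.
With the tool pointing down it reaches from about 0.3 to 0.875 m from the base axis. Payload 6.4 kg.
Tool frame: the origin (TCP) lies at the very end of the fingers, on their centre line; the grasp point (between the pads) lies tcp_to_grasp behind it (tcp_to_grasp is the distance from the TCP to the grasp point, in m); z points along the fingers, y is the line along which they close (so a half turn about z gives the same grasp; the last joint's range is limited). The gripper opens to 85 mm and grips with 20 to 120 N. Pads are 22 mm wide; open, the fingers measure 114 mm over their backs; the gripper's body (76 mm by 85 mm) begins 54 mm behind the grasp point. The pads swing forward as they close: fully open they stand 13 mm farther back than shut.
Start: joints at [-1.387, 0.181, 1.607, -0, 1.354, -0.206], TCP at [0.219, -0.532, 0.231] pointing down, gripper open.
Joint ranges: [-2.99, 2.99], [-0.89, 2.07], [0.3, 2.58], [-1.14, 4.28], [0, 2.63], [-3.12, 3.12]. Speed limits (rad/s): [2.57, 2.57, 3.01, 3.14, 3.14, 3.14].

INTERFACE

Orientations are given as a rotation vector (axis times angle).
In Python, from station import observe, snapshot, job_done, find_in, regions_of, tcp_to_grasp gives the robot as it stands.
- The arm moves only by the shell command python3 -m crank 'ROWS' [OPENING]. ROWS is JSON, a list of rows, each an object of numbers: "dx", "dy", "dz": the shift along the tool's x, y, z in units of 0.1 m (1.0 is 0.1 m); "roll": the turn about the tool's z in units of 360 degrees (1.0 is 360 degrees). A call has 1 to 10 rows; each row shifts and turns the commanded pose from where the row before left it, along the tool's axes as they then stand; what a row does not reach is not made up. A row lasts 1/10 s, in which the tool goes at most 50 mm and 8.59 degrees, less where a joint would pass 70% of its speed; a pose out of reach is approached as far as the arm can. A call with a number of a shift or a turn outside -1 to 1 is refused whole. A call with a gripper value outside its range is refused whole. OPENING is the gripper's target within -1 to 1 (fully open at 1, half-way at 0, shut at -1), set as the call begins (- or left out, the last holds). The fingers move at their own pace and stop on an object; the grip force is fixed at half the most. Time passes only in rows, so rows that do not move let the fingers close. It gives the time, the measured TCP pose, the force, the opening and the grip force at its end, in the units of the state.
- observe(): the state, without advancing time (a new reading comes with each control period).
- snapshot(name): name is "scene" or "top"; returns a dict with "color" (384x512x3 uint8, red, green, blue), "fx", "fy", "cx", "cy" (pixels), "R" (3x3) and "t" (3): a world point X has camera coordinates R X + t. Camera axes: x right, y down, z forward; pixel columns grow to the right and rows downward; lengths in m; the calibration is good to about 2 mm. A picture is of the moment at which its call begins. There is no depth.
- job_done(): hands the job in; it is judged then, once.
Trained networks look in a picture, given as the dict that the camera call returned (one of the last four; its "shot" number tells which), for a name from the list of things; names that differ only in an ending like _2 or _b are one class to them, and where a whole thing is asked for, a point or a joint stands for the part that bears it (a point fixed in the world has none). Each returns a list of dicts, best first, with "score" (0 to 1); they miss things now and then, are a little off and sometimes report something else, mostly with a low value. They report only what shows in the picture. A call takes as long as a camera call. They do not tell look-alikes from the thing itself.
- find_in(picture, target): "xyz" ([x, y, z] in m, in world coordinates, good to about 4 mm: the middle of the surface that is visible of it).
- regions_of(picture, target): "region" (384x512 bool, what is visible of it).
The state is a dict: "clock": time; "qpos": joint angles; "joint_vel": joint speeds; "tau": joint torques, N m; "position": TCP position; "tcp_rot": TCP orientation; "ft_force": force on the tool from outside, world axes, zero at the start; "torque": the same for the moment, N m; "opening": finger opening in m; "finger_force": force on a finger pad.
Only numpy, scipy, OpenCV 4.12 (cv2) and the standard library are available. Lean on these libraries where they do the work, as an engineer would, in place of code of your own. Each camera call takes 0.05 s, during which the arm holds its last target. There are 200 camera calls.

TASK

Swing the clamp handle over past its dead centre until it lies down level, so that the clamp presses the square glass jar against the wooden fence and braces it. Then unscrew the jar's tight steel cap (counter-clockwise from above), turning it only until it comes free, and lift it straight up just clear of the jar's mouth. Finish while holding the cap level in the gripper, a finger's breadth or two above the mouth, with the jar still upright and clamped, and leave the other kitchen things alone.

Things in the scene. Friction and masses are not known exactly. Their poses are not given: they have to be found in the camera images.
- jig: fixed wooden jar-opening jig: board 115 x 357 x 12 mm lying on the worktop (it reaches from local y = -205 to +152 mm), with a wooden fence 78 mm wide (x) and 70 mm high whose inner face is at local y = +122 mm, and a push-type toggle clamp at local y -110 to +60 mm that pushes to +y. Origin on the worktop at local (0, 0, 0); z up.
- handle_pivot (a point): pivot of the clamp handle, 54 mm above the worktop, at jig local y = -90 mm; its axis is the jig's x axis. Steel cheeks round it reach 64 mm above the worktop and are 25 mm wide.
- handle_knob (a point): centre of the black ball, 24 mm in diameter, at the end of the clamp handle, 85 mm from the pivot on a 10 mm round stem
- clamp_handle (a joint): angle of the clamp handle, rad. At 0 it stands up, leaning 0.17 rad from vertical toward the jar (jig +y); it grows as the ball swings up over the top and down toward jig -y, away from the jar. At 1.57 is the dead centre (pad fully forward), 1.745 is the end stop: the handle lies level, clamp locked. Light to move (about 0.15 N m) and it stays where it is left; no latch.
- clamp_pad: rubber pad of the clamp, 44 mm wide (jig x), 32 mm high, 10 mm thick; origin at its middle, 54 mm above the worktop. The handle drives it 25 mm toward jig +y; the last 2 mm compress its spring on the jar, to about 14 N.
- jar: empty clear glass jar, loose, standing on the jig's board (board top 12 mm above the worktop) a few mm short of the fence: square body 64 x 64 x 80 mm with its faces about parallel to the jig, flat shoulder at 80 mm, round neck 46 mm in diameter up to the mouth at 104 mm, 0.4 kg. Origin at the centre of its underside, z up. The clamp pushes it along the board to the fence.
- jar_mouth (a point): centre of the jar's mouth, on the jar's axis, 104 mm above its underside
- cap: round steel screw cap 64 mm in diameter, 22 mm high, finely ribbed, 50 g; origin at the centre of its lower edge, z up. Screwed on, its lower edge is 85 mm and its top 107 mm above the jar's underside (5 mm above the shoulder). Three lugs inside hold it down. It fits with 1.5 mm of play; it can be taken round the rim from above.
- seal (a joint): how far the cap has been unscrewed, rad, counter-clockwise from above; 0 = tight. Turning takes about 0.35 N m all the way, and an unclamped jar turns along with the cap. The cap cannot be lifted before 0.8 rad; from there to 1.4 rad it lifts straight off. Turning beyond 1.4 rad is overturning. It keeps its value when the cap is lifted off.
- honey_jar: bystander: squat honey jar with a white lid, 69 mm across, 99 mm high; origin at the centre of its underside
- tumbler: bystander: clear upturned tumbler, 77 mm across, 89 mm high; origin at the centre of its underside
- egg_timer: bystander: round kitchen timer, 59 mm across, 52 mm high; origin at the centre of its underside
Not all that is in view belongs to the job. Of the things shaped like the cap, the steel one is meant.

How it is judged:
On the way, in this order (a step that is already met when the one before it is completed fails the run):
1. the clamp handle is swung past dead centre and the pad presses the jar, with the cap still tight (value of joint clamp_handle above 1.58 rad and contact force between clamp_pad and jar above 4 N and value of joint seal below 0.15 rad), for 0.2 s.
2. the cap is unscrewed until its lugs are free, the jar still clamped (value of joint seal above 0.75 rad and value of joint clamp_handle above 1.57 rad and contact force between clamp_pad and jar above 2 N), for 0.1 s.
At the end, for the whole second after the job is handed in: Cap held level and still, lower edge 3 to 46 mm above the mouth, within 15 mm of the jar's axis, touching only the gripper; unscrewed 0.75 to 1.4 rad; handle past 1.57 rad, pad pressing the jar with over 4 N; jar upright, square (0.08 rad) and within 4 mm of the fence, 20 mm of the middle line (value of joint seal between 0.75 and 1.4 rad and z of cap in the frame of jar between 0.107 and 0.15 m and horizontal distance between cap and jar_mouth below 0.015 m and angle between cap's own z axis and vertical below 0.15 rad and contact force between the fingers and cap above 2 N and contact force between cap and jar below 0.05 N and linear speed of cap below 0.02 m/s and value of joint clamp_handle above 1.57 rad and contact force between clamp_pad and jar above 4 N and angle between jar's own z axis and vertical below 0.05 rad and angle between the y axis of jar and the y axis of jig, either way round below 0.08 rad and y of jar in the frame of jig above 0.086 m and x of jar in the frame of jig between -0.02 and 0.02 m); the arm keeps its last pose, push and grip.
It fails at once if the cap is turned far on after it has come free (value of joint seal above 1.4 rad).
It fails at once if the jar is tipped or lifted (angle between jar's own z axis and vertical above 0.2 rad or z of jar in the frame of jig above 0.03 m).
It fails at once if a bystander is disturbed (distance of any of honey_jar, tumbler, egg_timer from where it was at the start of the episode above 0.03 m).
It also fails if it takes over 51 s, if anything falls off the work surface, if the arm or the gripper's body presses on something with over 40 N, if the wrist force passes 120 N, or if a joint passes its speed limit or range.

## Working session

There is one attempt and no reset: what is moved stays moved. The work goes in short steps, Python scripts to look and compute and a shell command to move; the robot and the scene stay as the last step left them, time stands still between calls to the robot, and variables do not carry over. Pictures are saved under pics/ and viewed, at most 10 in all, crops included, and the job is handed in when it is done.

```bash
mkdir -p pics
python3 - <<'E'
from station import *
import cv2,numpy as np
s=observe();print({k:np.round(v,3) for k,v in s.items()},tcp_to_grasp)
for n in("scene","top"):
    p=snapshot(n);cv2.imwrite(f"pics/{n}0.png",p["color"][:,:,::-1])
    print(n,"R",np.round(p["R"],3).tolist(),np.round(p["t"],3),p["fx"],p["cx"],p["cy"])
    for t in["jig","handle_pivot","handle_knob","clamp_pad","jar","jar_mouth","cap","honey_jar","tumbler","egg_timer"]:
        print(t,[(np.round(d["xyz"],3).tolist(),round(d["score"],2)) for d in find_in(p,t)[:3]])
E
```

```text
{'clock': np.float64(0.0), 'qpos': array([-1.387,  0.182,  1.608, -0.   ,  1.354, -0.206]), 'joint_vel': array([-0.001, -0.001,  0.001, -0.   ,  0.001, -0.001]), 'tau': array([ 1.0000e-03, -4.4487e+01, -3.5134e+01, -0.0000e+00,  9.0000e-03,
       -0.0000e+00]), 'position': array([ 0.218, -0.531,  0.23 ]), 'tcp_rot': array([-3.08 , -0.608,  0.   ]), 'ft_force': array([ 0.651, -0.245,  0.345]), 'torque': array([-0.013,  0.047,  0.024]), 'finger_force': np.float64(0.0), 'opening': np.float64(0.085)} 0.0187
scene R [[-0.758, -0.652, -0.015], [-0.348, 0.424, -0.837], [0.551, -0.629, -0.548]] [0.393 0.317 0.754] 442.6067725442276 255.82859454468303 191.05908017043512
jig []
handle_pivot [([0.474, -0.041, 0.014], 0.96)]
handle_knob [([0.488, -0.127, 0.102], 0.58)]
clamp_pad [([0.469, -0.009, 0.059], 0.58)]
jar [([0.462, 0.06, 0.07], 0.77)]
jar_mouth [([0.461, 0.059, 0.067], 0.93), ([0.487, -0.128, 0.104], 0.74)]
cap [([0.478, 0.05, 0.118], 0.97), ([0.422, 0.185, 0.023], 0.71), ([0.548, 0.179, 0.024], 0.68)]
honey_jar [([0.69, -0.041, 0.067], 0.85)]
tumbler [([0.691, 0.086, 0.062], 0.65)]
egg_timer [([0.688, -0.246, 0.034], 0.55), ([0.692, 0.084, 0.056], 0.42)]
top R [[0.002, -1.0, 0.004], [-0.998, -0.002, -0.066], [0.066, -0.004, -0.998]] [-0.04   0.594  0.905] 353.2051680591274 258.2271499431957 193.6338894297042
jig [([0.49, -0.096, 0.009], 0.98)]
handle_pivot [([0.496, -0.092, 0.015], 0.6)]
handle_knob [([0.506, 0.012, 0.089], 0.29)]
clamp_pad []
jar [([0.504, 0.013, 0.089], 0.41)]
jar_mouth [([0.506, 0.012, 0.084], 0.49)]
cap [([0.486, 0.036, 0.122], 0.91), ([0.559, 0.171, 0.022], 0.81), ([0.43, 0.173, 0.023], 0.79)]
honey_jar [([0.69, -0.055, 0.099], 0.81)]
tumbler [([0.489, -0.094, 0.011], 0.72), ([0.694, 0.062, 0.088], 0.67)]
egg_timer [([0.693, -0.258, 0.045], 0.73)]
```

View pics/scene0.png

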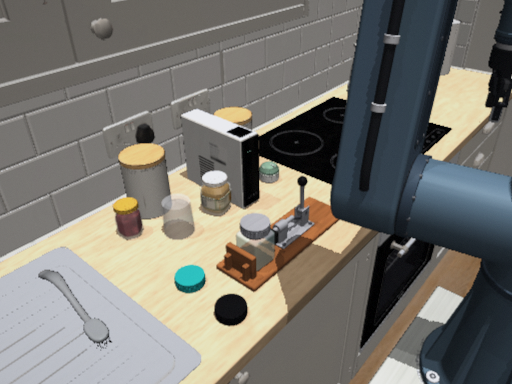

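View pics/top0.png

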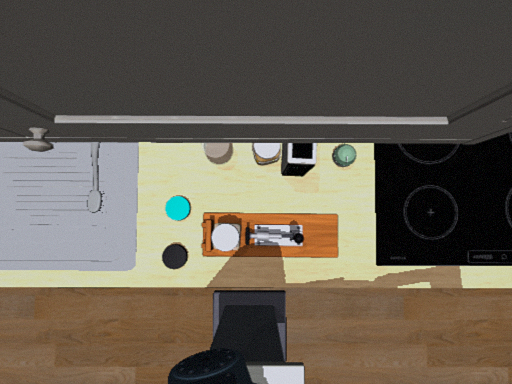

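The scene view shows the jig with the steel-capped jar (255,228) at the fence (240,262). The handle stands up with its ball at (302,181). The teal and black caps are decoys. In the top view the board spans (203,212) to (338,258), the cap is at (226,237) and the ball at (298,238). Next I'll measure the jig frame.

```bash
cat > h.py <<'E'
import numpy as np,cv2
from station import *
def K(p): return np.array([[p["fx"],0,p["cx"]],[0,p["fy"],p["cy"]],[0,0,1]])
def ray(p,uv):
    R=np.array(p["R"]);o=-R.T@np.array(p["t"]);d=R.T@np.linalg.inv(K(p))@np.array([uv[0],uv[1],1.]);return o,d
def onz(p,uv,z):
    o,d=ray(p,uv);return o+d*(z-o[2])/d[2]
def proj(p,X):
    q=K(p)@(np.array(p["R"])@np.array(X)+np.array(p["t"]));return q[:2]/q[2]
E
python3 - <<'E'
from h import *
p=snapshot("top");c=p["color"]
hsv=cv2.cvtColor(c,cv2.COLOR_RGB2HSV)
m=((hsv[...,0]<14)&(hsv[...,1]>130)&(hsv[...,2]>40)).astype(np.uint8)
w=np.zeros_like(m);w[200:270,190:350]=1;m*=w
m=cv2.morphologyEx(m,cv2.MORPH_OPEN,np.ones((3,3)))
cn=np.vstack(cv2.findContours(m,0,2)[0]);r=cv2.minAreaRect(cn);b=cv2.boxPoints(r);print(r)
W=[onz(p,q,.012) for q in b];print(np.round(W,4))
g=regions_of(p,"cap")
for d in g[:3]:
    v,u=np.nonzero(d["region"]);(cx,cy),R=cv2.minEnclosingCircle(np.c_[u,v].astype(np.float32))
    print("cap",d["score"],cx,cy,R,np.round(onz(p,(cx,cy),.119),4))
crop=cv2.resize(c[195:275,190:350],None,fx=5,fy=5,interpolation=cv2.INTER_CUBIC);cv2.imwrite("pics/top1.png",crop[:,:,::-1])
s=snapshot("scene");cv2.imwrite("pics/scene1.png",cv2.resize(s["color"][160:290,200:360],None,fx=4.5,fy=4.5,interpolation=cv2.INTER_CUBIC)[:,:,::-1])
E
```

```text
((269.0, 234.5), (133.99996948242188, 42.99999237060547), -0.0)
[[ 0.4309  0.1075  0.012 ]
 [ 0.5428  0.1089  0.012 ]
 [ 0.5434 -0.2436  0.012 ]
 [ 0.4313 -0.2421  0.012 ]]
cap 0.96 178.015625 207.09375 12.165996551513672 [0.5553 0.1482 0.119 ]
cap 0.78 225.4166717529297 237.0 13.940702438354492 [0.4863 0.0374 0.119 ]
cap 0.65 175.33143615722656 256.2742919921875 13.442755699157715 [0.4419 0.1525 0.119 ]
```

View pics/top1.png

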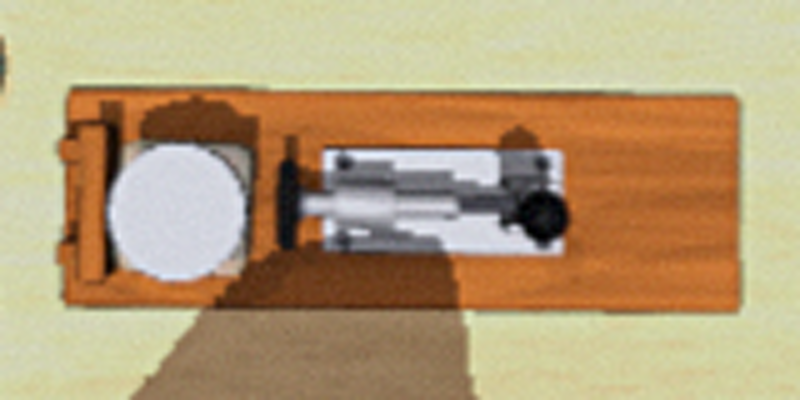

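View pics/scene1.png

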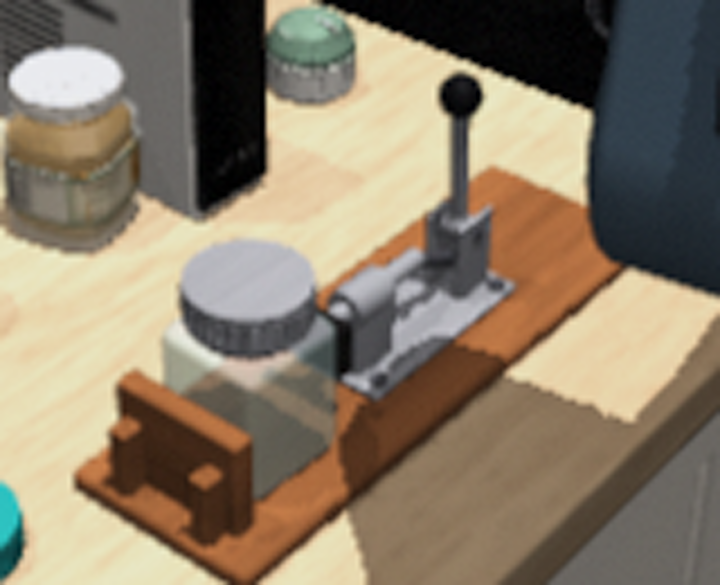

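The board is parallel to world y within about 0.01 rad, with its fence at +y and its origin near (0.487, -0.041). I'll roll the tool so it closes along world x.

```bash
python3 -m crank '[{"roll":-0.0235},{"roll":-0.0235},{"roll":-0.0235},{"roll":-0.0235},{"roll":-0.0235},{"roll":-0.0235},{"roll":-0.0235},{"roll":-0.0235}]' 0.2
python3 - <<'E'
from h import *
p=snapshot("top")
print("knob",onz(p,(298.4,237.8),.138),"cap",onz(p,(225.4,237.2),.119),"fence in",onz(p,(211.6,236),.076))
s=snapshot("scene")
for X in [(.487,-.1166,.138),(.487,.0375,.119),(.487,.081,.076)]: print(proj(s,X),proj(p,X))
E
```

```text
knob [ 0.48578072 -0.12945962  0.138     ] cap [0.48579605 0.03743492 0.119     ] fence in [0.4861969  0.07488262 0.076     ]
[298.181068   183.77575781] [292.71900617 237.24955057]
[254.66699451 221.5532788 ] [225.37596665 236.67702454]
[241.48013737 247.55596458] [209.09207879 235.66472108]invalid input
```

```bash
python3 -m crank '[{"dx":0,"dy":0,"dz":0,"roll":-0.0235},{"dx":0,"dy":0,"dz":0,"roll":-0.0235},{"dx":0,"dy":0,"dz":0,"roll":-0.0235},{"dx":0,"dy":0,"dz":0,"roll":-0.0235},{"dx":0,"dy":0,"dz":0,"roll":-0.0235},{"dx":0,"dy":0,"dz":0,"roll":-0.0235},{"dx":0,"dy":0,"dz":0,"roll":-0.0235},{"dx":0,"dy":0,"dz":0,"roll":-0.0235}]' 0.2
```

```text
clock: 2.15
position: [0.2185, -0.5319, 0.2313]
tcp_rot: [-2.214, -2.228, -0.0]
ft_force: [0.3, 0.3, 0.5]
opening: 0.0511
finger_force: 0.0
```

```bash
python3 -m crank '[{"dx":0.4,"dy":0.27,"dz":0.03,"roll":0},{"dx":0.4,"dy":0.27,"dz":0.03,"roll":0},{"dx":0.4,"dy":0.27,"dz":0.03,"roll":0},{"dx":0.4,"dy":0.27,"dz":0.03,"roll":0},{"dx":0.4,"dy":0.27,"dz":0.03,"roll":0},{"dx":0.4,"dy":0.27,"dz":0.03,"roll":0},{"dx":0.4,"dy":0.27,"dz":0.03,"roll":0},{"dx":0.4,"dy":0.27,"dz":0.03,"roll":0},{"dx":0.4,"dy":0.27,"dz":0.03,"roll":0},{"dx":0.4,"dy":0.27,"dz":0.03,"roll":0}]'
```

```text
clock: 3.15
position: [0.4894, -0.13, 0.2015]
tcp_rot: [2.221, 2.221, 0.0]
ft_force: [1.0, 0.3, -0.3]
opening: 0.0511
finger_force: 0.0
```

```bash
python3 -m crank '[{"dx":0.02,"dy":-0.03,"dz":0.28,"roll":0},{"dx":0,"dy":0,"dz":0.28,"roll":0},{"dx":0,"dy":0,"dz":0.27,"roll":0},{"dx":0,"dy":0,"dz":0,"roll":0}]'
python3 - <<'E'
from h import *
s=snapshot("scene");cv2.imwrite("pics/s2.png",cv2.resize(s["color"][140:290,200:400],None,fx=4,fy=4,interpolation=cv2.INTER_CUBIC)[:,:,::-1])
E
```

```text
clock: 3.55
position: [0.4828, -0.1281, 0.1148]
tcp_rot: [-2.216, -2.217, 0.003]
ft_force: [0.1, -0.1, 0.7]
opening: 0.0515
finger_force: 0.0
```

View pics/s2.png

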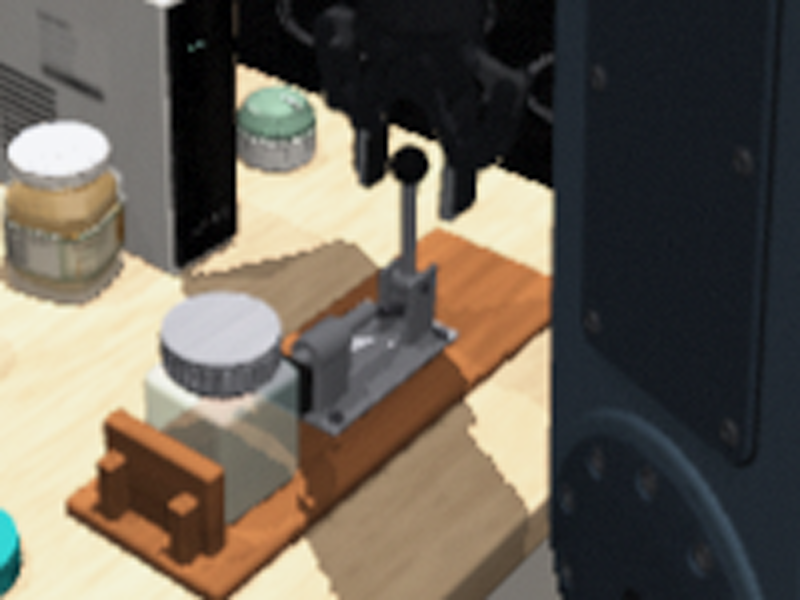

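Fingers straddle the ball at (410,165). I'll close on it.

```bash
python3 -m crank '[{"dx":0,"dy":0.03,"dz":0,"roll":0},{"dx":0,"dy":0,"dz":0,"roll":0},{"dx":0,"dy":0,"dz":0,"roll":0},{"dx":0,"dy":0,"dz":0,"roll":0},{"dx":0,"dy":0,"dz":0,"roll":0},{"dx":0,"dy":0,"dz":0,"roll":0}]' -1
```

```text
clock: 4.2
position: [0.4877, -0.1305, 0.1201]
tcp_rot: [-2.221, -2.222, 0.003]
ft_force: [-9.9, 0.4, 7.5]
opening: 0.0213
finger_force: 58.2
```

```bash
python3 -m crank '[{"dx":-0.14,"dy":-0.01,"dz":0,"roll":0},{"dx":-0.14,"dy":0,"dz":0.02,"roll":0},{"dx":-0.135,"dy":0,"dz":0.045,"roll":0},{"dx":-0.125,"dy":0,"dz":0.065,"roll":0},{"dx":-0.11,"dy":0,"dz":0.09,"roll":0}]'
```

```text
clock: 4.7
position: [0.4887, -0.1965, 0.0977]
tcp_rot: [2.219, 2.218, 0.001]
ft_force: [0.1, -0.1, -1.1]
opening: 0.0001
finger_force: 0.0
```

The grip slipped off, so I'll look.

Run:
```python
from h import *
s=snapshot("scene");cv2.imwrite("pics/s3.png",cv2.resize(s["color"][140:290,200:400],None,fx=4,fy=4,interpolation=cv2.INTER_CUBIC)[:,:,::-1])
p=snapshot("top")
for q in(s,p):print([(d["xyz"],d["score"]) for d in find_in(q,"handle_knob")[:2]])
```

```text
[([0.4853, -0.1422, 0.0968], 0.65)]
[([0.4874, -0.1441, 0.0974], 0.73)]
```

View pics/s3.png

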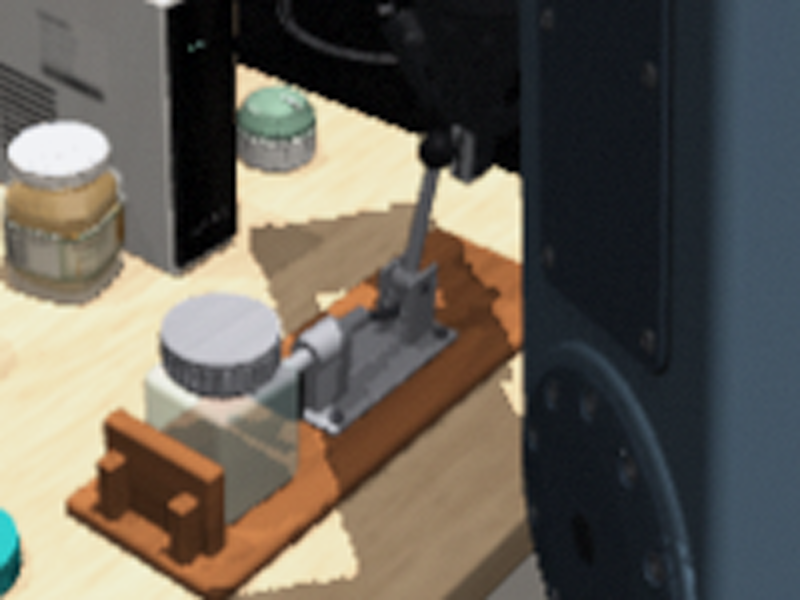

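The ball sits at (437,150) in the crop, leaning past vertical. I'll push it with closed fingers from the +y side instead.

```bash
python3 -m crank '[{"dx":-0.1,"dy":0,"dz":-0.4,"roll":0},{"dx":0,"dy":0,"dz":-0.3,"roll":0},{"dx":0.45,"dy":-0.01,"dz":0,"roll":0},{"dx":0.47,"dy":0,"dz":0,"roll":0},{"dx":0,"dy":0,"dz":0.25,"roll":0},{"dx":0,"dy":0,"dz":0.2,"roll":0},{"dx":0,"dy":0,"dz":0,"roll":0}]' && python3 -m crank '[{"dx":-0.2,"dy":0,"dz":0,"roll":0},{"dx":-0.2,"dy":0,"dz":0.01,"roll":0},{"dx":-0.15,"dy":0,"dz":0.05,"roll":0},{"dx":-0.12,"dy":0,"dz":0.08,"roll":0},{"dx":0,"dy":0,"dz":0,"roll":0}]'
python3 - <<'E'
from h import *
s=snapshot("scene")
p=snapshot("top")
for q in(s,p):print([(d["xyz"],d["score"]) for d in find_in(q,"handle_knob")[:2]])
cv2.imwrite("pics/s4.png",cv2.resize(s["color"][140:290,200:400],None,fx=4,fy=4,interpolation=cv2.INTER_CUBIC)[:,:,::-1])
E
```

```text
clock: 5.6
position: [0.4846, -0.1108, 0.1191]
tcp_rot: [-2.216, -2.22, 0.002]
ft_force: [-0.6, 0.4, 0.6]
opening: -0.0004
finger_force: 0.0
clock: 6.1
position: [0.4861, -0.1811, 0.1065]
tcp_rot: [-2.223, -2.22, 0.001]
ft_force: [-0.6, -1.1, -0.4]
opening: 0.0002
finger_force: 0.0
[([0.4848, -0.1456, 0.0665], 0.46)]
[([0.489, -0.1295, 0.0602], 0.44)]
```

View pics/s4.png

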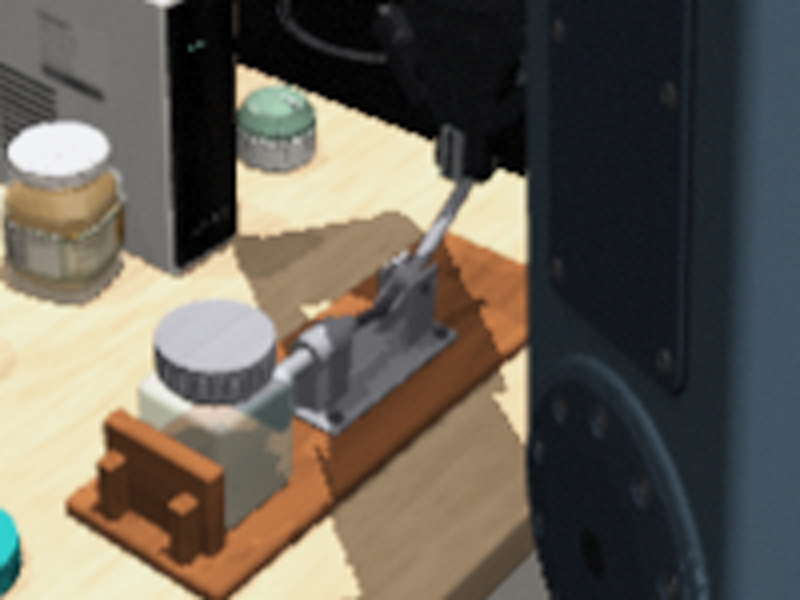

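The handle is about halfway and the jar is moving to the fence. Now I'll go over the ball and press it down.

```bash
python3 -m crank '[{"dx":0.05,"dy":0,"dz":-0.35,"roll":0},{"dx":-0.32,"dy":0,"dz":-0.05,"roll":0},{"dx":0,"dy":0,"dz":0.2,"roll":0},{"dx":0,"dy":0,"dz":0.2,"roll":0},{"dx":-0.02,"dy":0,"dz":0.2,"roll":0},{"dx":-0.02,"dy":0,"dz":0.15,"roll":0},{"dx":0,"dy":0,"dz":0.05,"roll":0},{"dx":0,"dy":0,"dz":0,"roll":0}]'
```

```text
clock: 7.1
position: [0.486, -0.2102, 0.0666]
tcp_rot: [-2.22, -2.221, 0.0]
ft_force: [0.4, -0.0, -0.2]
opening: -0.0005
finger_force: 0.0
```

```bash
python3 -m crank '[{"dx":0,"dy":0,"dz":0.03,"roll":0},{"dx":0,"dy":0,"dz":0.03,"roll":0},{"dx":0,"dy":0,"dz":0.0,"roll":0}]'
python3 - <<'E'
from h import *
s=snapshot("scene")
cv2.imwrite("pics/s5.png",cv2.resize(s["color"][140:290,200:400],None,fx=4,fy=4,interpolation=cv2.INTER_CUBIC)[:,:,::-1])
E
```

```text
clock: 7.4
position: [0.4873, -0.2109, 0.0645]
tcp_rot: [2.22, 2.222, 0.0]
ft_force: [-9.4, 5.9, 23.1]
opening: -0.0001
finger_force: 11.7
```

View pics/s5.png

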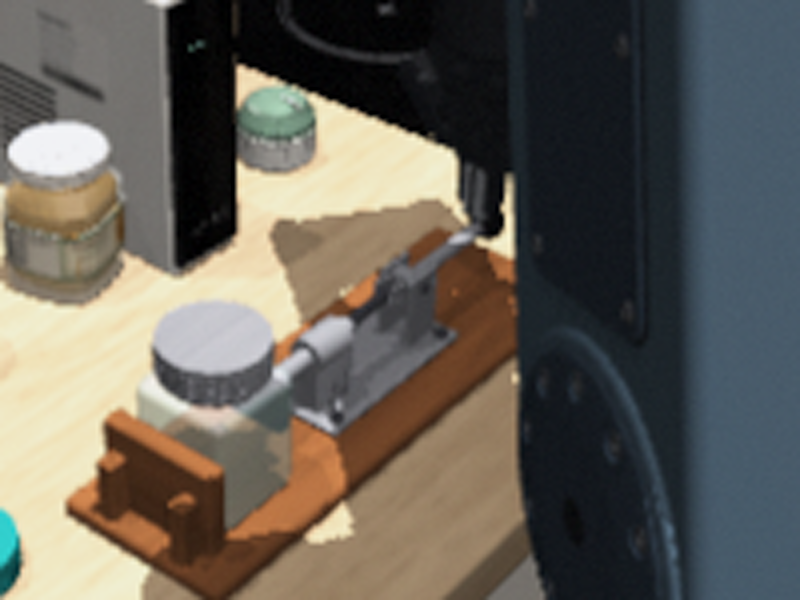

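The handle lies level with 23 N against its stop, and the jar is at the fence. Next I'll lift and go over the cap.

```bash
python3 -m crank '[{"dx":0,"dy":0,"dz":-0.45,"roll":0},{"dx":0,"dy":0,"dz":-0.45,"roll":0},{"dx":0.45,"dy":0,"dz":-0.2,"roll":0},{"dx":0.45,"dy":0,"dz":0,"roll":0},{"dx":0.45,"dy":0,"dz":0,"roll":0},{"dx":0.45,"dy":0,"dz":0,"roll":0},{"dx":0.45,"dy":0,"dz":0,"roll":0},{"dx":0.25,"dy":0,"dz":0,"roll":0},{"dx":0,"dy":0,"dz":0,"roll":0}]' 1
python3 - <<'E'
from h import *
s=snapshot("scene");p=snapshot("top")
cv2.imwrite("pics/t6.png",np.hstack([cv2.resize(q["color"][a:a+140,b:b+140],None,fx=2.8,fy=2.8,interpolation=cv2.INTER_CUBIC) for q,a,b in((s,150,210),(p,170,190))])[:,:,::-1])
for q in(s,p):
  print([(np.round(d["xyz"],4),d["score"]) for d in find_in(q,"cap")[:3]])
  for d in regions_of(q,"cap")[:3]:
    v,u=np.nonzero(d["region"]);print(d["score"],u.min(),u.max(),v.min(),v.max())
for X in [(.486,.043,.119),(.486,.043,.097)]:print(proj(s,X),proj(p,X))
E
```

```text
clock: 8.35
position: [0.4862, 0.0423, 0.172]
tcp_rot: [2.216, 2.226, 0.002]
ft_force: [0.7, -0.2, 0.4]
opening: 0.0859
finger_force: 0.0
[(array([0.5506, 0.1777, 0.0211]), 0.72), (array([0.4732, 0.0567, 0.1182]), 0.7), (array([0.4204, 0.1865, 0.0199]), 0.67)]
0.84 214 246 294 326
0.6 238 268 214 241
[(array([0.561 , 0.1696, 0.0202]), 0.56), (array([ 0.4906, -0.1231,  0.0116]), 0.47)]
0.95 166 190 196 218
0.55 276 333 233 239
[253.31765138 222.95861807] [222.99677043 237.10774524]
[253.50227526 231.19576416] [223.88298234 236.57998658]
```

View pics/t6.png

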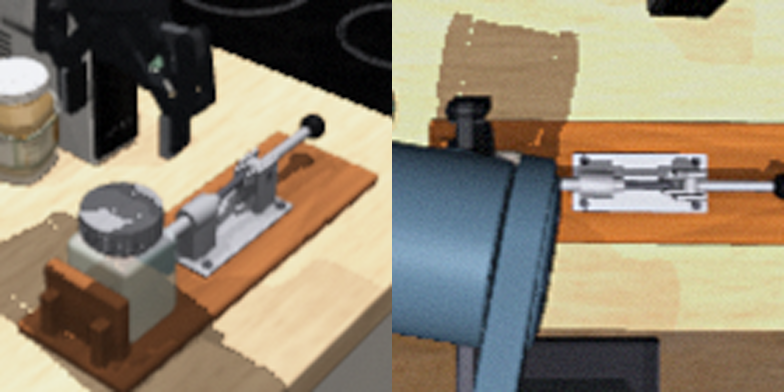

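The handle lies level, with its ball at (312,125) in the left crop, and the cap is straight below the tool. I'll descend and grip.

```bash
python3 -m crank '[{"dx":0.02,"dy":0,"dz":0.3,"roll":0},{"dx":0,"dy":0,"dz":0.3,"roll":0},{"dx":0,"dy":0,"dz":0.18,"roll":0},{"dx":0,"dy":0,"dz":0,"roll":0},{"dx":0,"dy":0,"dz":0,"roll":0}]' && python3 -m crank '[{"dx":0,"dy":0,"dz":0,"roll":0},{"dx":0,"dy":0,"dz":0,"roll":0},{"dx":0,"dy":0,"dz":0,"roll":0},{"dx":0,"dy":0,"dz":0,"roll":0},{"dx":0,"dy":0,"dz":0,"roll":0}]' -1
```

```text
clock: 9.15
position: [0.4866, 0.0405, 0.0935]
tcp_rot: [-2.222, -2.22, 0.0]
ft_force: [0.1, 0.3, -0.7]
opening: 0.0853
finger_force: 0.0
clock: 9.65
position: [0.4872, 0.0408, 0.0951]
tcp_rot: [2.22, 2.22, 0.001]
ft_force: [-4.6, -1.8, 7.0]
opening: 0.0613
finger_force: 64.8
```

Gripped. I'll turn counter-clockwise about 63°.

```bash
python3 -m crank '[{"dx":0,"dy":0,"dz":0,"roll":-0.0175},{"dx":0,"dy":0,"dz":0,"roll":-0.0175},{"dx":0,"dy":0,"dz":0,"roll":-0.0175},{"dx":0,"dy":0,"dz":0,"roll":-0.0175},{"dx":0,"dy":0,"dz":0,"roll":-0.0175},{"dx":0,"dy":0,"dz":0,"roll":-0.0175},{"dx":0,"dy":0,"dz":0,"roll":-0.0175},{"dx":0,"dy":0,"dz":0,"roll":-0.0175},{"dx":0,"dy":0,"dz":0,"roll":-0.0175},{"dx":0,"dy":0,"dz":0,"roll":-0.0175}]' && python3 -m crank '[{"dx":0,"dy":0,"dz":0,"roll":0},{"dx":0,"dy":0,"dz":0,"roll":0}]'; python3 -c "
from station import observe;o=observe();print(o['torque'],o['ft_force'],o['qpos'])"
```

```text
clock: 10.65
position: [0.4895, 0.0426, 0.0954]
tcp_rot: [0.727, 3.049, 0.007]
ft_force: [6.9, 8.7, 0.5]
opening: 0.061
finger_force: 65.0
clock: 10.85
position: [0.4892, 0.0425, 0.0955]
tcp_rot: [0.733, 3.049, 0.006]
ft_force: [5.3, 7.0, 1.8]
opening: 0.0612
finger_force: 65.1
[ 1.27600895 -0.85689106 -0.2291041 ] [5.31386033 6.97267282 1.7694651 ] [-0.15790323  0.16424233  1.93030489  0.00385231  1.04058945 -1.25879977]
```

```bash
python3 -m crank '[{"dx":0,"dy":0,"dz":-0.03,"roll":0},{"dx":0,"dy":0,"dz":-0.03,"roll":0},{"dx":0,"dy":0,"dz":0,"roll":0}]'
```

```text
clock: 11.15
position: [0.4879, 0.0421, 0.1008]
tcp_rot: [0.732, 3.051, 0.004]
ft_force: [2.8, 5.2, 0.6]
opening: 0.0611
finger_force: 67.0
```

No resistance, so I'll continue the lift.

```bash
python3 -m crank '[{"dx":0,"dy":0,"dz":-0.07,"roll":0},{"dx":0,"dy":0,"dz":-0.08,"roll":0},{"dx":0,"dy":0,"dz":-0.08,"roll":0},{"dx":0,"dy":0,"dz":-0.08,"roll":0},{"dx":0,"dy":0,"dz":-0.05,"roll":0},{"dx":0,"dy":0,"dz":0,"roll":0},{"dx":0,"dy":0,"dz":0,"roll":0},{"dx":0,"dy":0,"dz":0,"roll":0},{"dx":0,"dy":0,"dz":0,"roll":0}]'
python3 - <<'E'
from h import *
s=snapshot("scene")
cv2.imwrite("pics/s7.png",cv2.resize(s["color"][140:290,190:390],None,fx=4,fy=4,interpolation=cv2.INTER_CUBIC)[:,:,::-1])
E
```

```text
clock: 12.05
position: [0.486, 0.0412, 0.1349]
tcp_rot: [-0.733, -3.054, 0.0]
ft_force: [-0.6, 0.5, -1.3]
opening: 0.0612
finger_force: 67.0
```

View pics/s7.png

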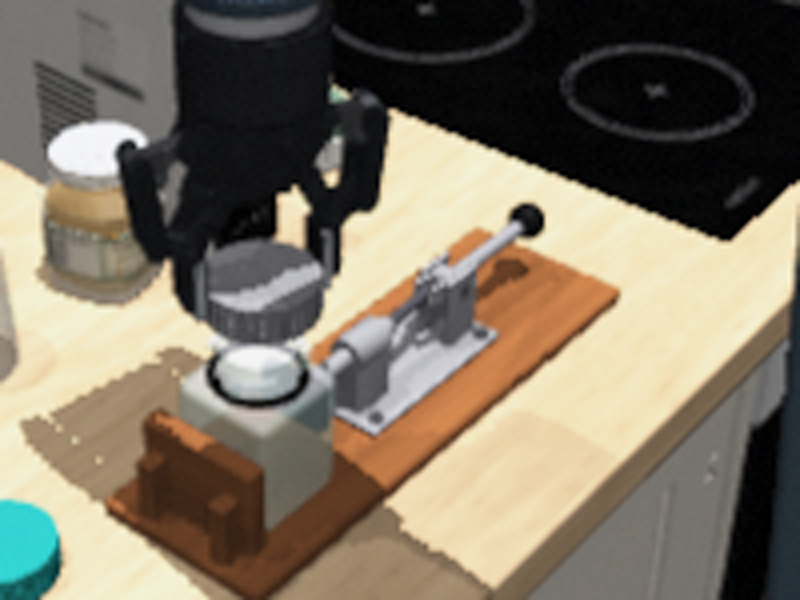

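The picture shows the cap held level at (265,290), clear above the open mouth (258,370). The jar is against the fence and the handle is level, so I'll hand in.

```bash
python3 -c "
from station import job_done;print(job_done())"
```

```text
the job is handed in; nothing more can be done
None
```

I handed the job in after about 12 s with the clamp handle level on its stop and the jar upright at the fence. The cap was turned about 1.1 rad and is held level about 20 mm above the mouth. My first grip on the handle slipped off, so I pushed it over with closed fingers instead. The pad's pressing force and the seal angle could not be read directly, and the hand-in returned no verdict.

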